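Pack the tin rack in the shed

TASK

The drilled wooden block in the vise is finished: slide the vise jaw back to free it before you lift it out, and stand it upright in the plywood rack, flat against the fixed end wall. Stand every steel screw tin from the shelf upright beside it in one row, short sides along the rack, then push the sliding end stop up so the whole row is snug with no gaps. Close the empty vise again, and leave the other things on the shelf where they are.

Things in the scene. Friction and masses are not known exactly. Their poses are not given: they have to be found in the camera images.
- rack: fixed plywood rack: a plank 90 (x) x 400 (y) x 12 mm thick, origin at the centre of its underside, y along it. An end wall 15 mm thick, 90 wide, 90 high above the plank stands at its -y end; two low lips, 10 mm high above the plank and 72 mm apart inside, run along it. The row is packed along y with each tin's or block's 64 mm side across the rack (x) and its 44 mm side along it.
- rack_wall (a point): foot of the end wall's inner face: middle of the rack's width, on the plank's upper surface (12 mm above the shelf). Its y axis points along the rack from the wall towards the sliding stop, x across the rack, z up.
- rack_stop (a joint): sliding end stop of the rack, m. 0 = its face is 100 mm from the wall's inner face; grows to 0.22 (320 mm) as it is drawn away from the wall. About 4 N of friction; it stays where it is left.
- stop_face (a point): foot of the stop's face that looks at the wall, middle of the width, at plank level. The stop plate is 68 wide, 12 thick and its top is 82 mm above the shelf.
- stop_grip (a point): middle of the top of the stop's upright handle post, 115 mm above the shelf, 55 mm behind the stop's face. The post is 40 mm wide (across the rack) and 14 mm thick (along the rack, y); its upper 33 mm stand above the plate's top. Can be pinched from above across its 14 mm.
- vise: fixed grey bench vise, base 260 (x) x 100 (y) x 30 mm high; its x axis points from the sliding jaw to the fixed jaw, so the jaw opens towards its -x. Origin at shelf level under the clamped block's centre. Jaws 90 mm wide, tops 75 mm above the shelf.
- vise_bed (a point): centre of the place where the block stands between the jaws, on the vise's bed 30 mm above the shelf; axes as the vise.
- vise_jaw (a joint): sliding jaw of the vise, m. 0 = closed on the block (44 mm between the jaws), grows to 0.06 as it is pulled back; with the block out it also goes to -0.04, the empty vise closed (4 mm between the jaws). About 5 N of friction; it stays where it is left.
- jaw_grip (a point): middle of the top of the sliding jaw's upright handle post, 115 mm above the shelf, 85 mm to the vise's -x from the block's centre when closed. The post is 14 mm thick along the vise's x, 40 mm wide along its y, its upper 64 mm are free. Can be pinched from above across its 14 mm.
- block: finished wooden drill-bit block with small holes in its top, 44 (its x) x 64 (its y) x 100 mm tall, 200 g or so; origin at the centre of its underside, z up. Starts clamped upright in the vise, its upper 55 mm above the jaws.
- tin1: rectangular steel screw tin with a paper label, 64 (its x) x 44 (its y) x 85 mm tall, 250 g or so with its weight low down; origin at the centre of its underside, z up. Stands upright on the shelf, turned any way; turned half round it is the same. 2 to 4 such tins are present, the others are absent.
- tin2: rectangular steel screw tin with a paper label, 64 (its x) x 44 (its y) x 85 mm tall, 250 g or so with its weight low down; origin at the centre of its underside, z up. Stands upright on the shelf, turned any way; turned half round it is the same. 2 to 4 such tins are present, the others are absent.
- tin3: rectangular steel screw tin with a paper label, 64 (its x) x 44 (its y) x 85 mm tall, 250 g or so with its weight low down; origin at the centre of its underside, z up. Stands upright on the shelf, turned any way; turned half round it is the same. 2 to 4 such tins are present, the others are absent.
- tin4: rectangular steel screw tin with a paper label, 64 (its x) x 44 (its y) x 85 mm tall, 250 g or so with its weight low down; origin at the centre of its underside, z up. Stands upright on the shelf, turned any way; turned half round it is the same. 2 to 4 such tins are present, the others are absent.
- cup: red plastic cup, 76 mm across, 95 mm high, upright; origin under its centre. Leave alone.
- torch: black plastic torch, 165 mm long, 48 mm across its head, lying along its x; origin under its middle. Leave alone.
- wrench: steel wrench 160 mm long lying flat along its x. Leave alone.
- brush: wooden handled brush 200 mm long lying along its x. Leave alone.
- glue: yellow glue bottle, 60 mm across, 160 mm high, upright; origin under its centre. Leave alone.
There are look-alikes about, which are no part of the job. Leave any blue look-alike of the block alone. Leave any purple look-alike of the tin4 alone.

How it is judged:
By the outcome, as a careful person would: the job done as asked, in the order asked, and still so for the second after the job is handed in, with the robot touching nothing.
Of tin1, tin2, tin3, tin4 only 2 to 4 are there at a start; the rules pass over those that are not, and their reading is None.
At some moment in a run one of tin1, tin2, tin3, tin4 may be knocked a few centimetres aside while the robot is not near it.
It also fails if it takes over 210 s, if anything falls off the work surface, if the arm or the gripper's body presses on something with over 40 N, if the wrist force passes 120 N, or if a joint passes its speed limit or range.

ROBOT

A 6-joint arm with a two-finger parallel gripper is mounted at the origin on the work surface. World frame = base frame: x ahead of the robot, y to its left, z up, the work surface at z = 0. Lengths are in mm, angles in rad, forces in N, time in s.
With the tool pointing down it reaches from about 350 to 975 mm from the base axis. Payload 4.9 kg.
Tool frame: the origin (TCP) lies at the very end of the fingers, on their centre line; the grasp point (between the pads) lies 19 mm behind it (env.pinch_z is the distance from the TCP to the grasp point, in mm); z points along the fingers, y is the line along which they close (so a half turn about z gives the same grasp; the last joint's range is limited). The gripper opens to 85 mm and grips with 20 to 120 N. Pads are 22 mm wide; open, the fingers measure 114 mm over their backs; the gripper's body (76 mm by 85 mm) begins 54 mm behind the grasp point. The pads swing forward as they close: fully open they stand 13 mm farther back than shut.
Start: joints at [-0.119, 0.053, 1.613, -0, 1.476, -0.119], TCP at [624.981, 0.003, 231.304] pointing down, gripper open.
Joint ranges: [-3.01, 3.01], [-1.01, 2.22], [0.06, 2.58], [-1.02, 4.17], [0.09, 2.62], [-3.14, 3.14]. Speed limits (rad/s): [2.57, 2.57, 3.14, 3.14, 3.14, 3.14].

INTERFACE

Orientations are given as a rotation vector (axis times angle).
In Python, from bench import env, cams gives the robot as it stands.
- The arm moves only by the shell command python3 -m handwheel 'ROWS' [FORCE]. ROWS is JSON, a list of rows, each a list of 7 numbers: the turn, a rotation vector about the tool's x, y, z in units of 6 degrees (1.0 is 6 degrees), then the shift along the tool's x, y, z in cm, then the opening, from -1 (shut) to 1 (fully open). A call has exactly 5 rows; each row shifts and turns the commanded pose from where the row before left it, along the tool's axes as they then stand; what a row does not reach is not made up. A row lasts 1/8 s, in which the tool goes at most 62.5 mm and 10.7 degrees, less where a joint would pass 70% of its speed; a pose out of reach is approached as far as the arm can. A call with a gripper value outside its range is refused whole. The fingers move at their own pace and stop on an object; FORCE is the grip in N (left out, the last holds). Time passes only in rows, so rows that do not move let the fingers close, or fill a call up. It gives the time, the measured TCP pose, the force, the opening and the grip force at its end, in the units of the state.
- env.get_state(): the state, without advancing time (a new reading comes with each control period).
- cams.get_image(name): name is "scene" or "side" or "wrist"; returns (picture, depth): 384x512x3 uint8, red, green, blue; 384x512 float32, mm along the optical axis (not along the pixel's ray), 0 where there is no reading.
- cams.calibration(name): a dict with "fovy" (degrees; the focal length in pixels is half the picture's height over the tangent of half this angle, whatever the lens; pixels are square), "cx", "cy" (the principal point, pixels), "T" (4x4, takes a point from camera to world coordinates). Camera axes: x right, y up, looking along -z (the intrinsics and any distortion apply to the point x, -y, -z); pixel columns grow to the right and rows downward; lengths in mm; the calibration is good to about 2 mm. The wrist camera is an equidistant fisheye: a pixel r from the principal point sees the ray r / f radians off the axis. A picture is of the moment at which its call begins: read the wrist's pose just before it. calibration takes no time and is no camera call; for the wrist camera it gives the pose at the moment of the call.
- env.hand_in(): hands the job in; it is judged then, once.
The state is a dict: "t": time; "joint_positions": joint angles; "dq": joint speeds; "joint_torque": joint torques, N m; "tcp_pos": TCP position; "orientation": TCP orientation; "ft_force": force on the tool from outside, world axes, zero at the start; "wrist_torque": the same for the moment, N m; "gripper_width": finger opening in mm; "grip_force": force on a finger pad.
Only numpy, scipy, OpenCV 4.12 (cv2) and the standard library are available. Lean on these libraries where they do the work, as an engineer would, in place of code of your own. Each camera call takes 0.05 s, during which the arm holds its last target. There are 200 camera calls.

## Working session

There is one attempt and no reset: what is moved stays moved. The work goes in short steps, Python scripts to look and compute and a shell command to move; the robot and the scene stay as the last step left them, time stands still between calls to the robot, and variables do not carry over. Pictures are saved under pics/ and viewed, at most 14 in all, crops included, and the job is handed in when it is done.

```bash
ls; mkdir -p pics; python3 - <<'E'
from bench import env, cams
import cv2, numpy as np
for n in ["scene","side","wrist"]:
    p,d=cams.get_image(n); cv2.imwrite(f"pics/{n}0.png",p[:,:,::-1]); np.savez(f"{n}0.npz",p=p,d=d)
    c=cams.calibration(n); print(n,c["fovy"],c["cx"],c["cy"],np.round(c["T"],3).tolist())
print(env.get_state()["t"], env.pinch_z)
a=cv2.imread("pics/scene0.png");cv2.imwrite("pics/s0.png",cv2.resize(a,(800,600)))
E
```

```text
pics
scene 46.61171433388406 262.65041732475544 187.66295293080756 [[0.676, -0.552, 0.489, 1214.937], [0.737, 0.503, -0.451, -563.634], [0.003, 0.665, 0.747, 1087.13], [0.0, 0.0, 0.0, 1.0]]
side 54.30562770337809 257.70240125527005 196.27871997451922 [[0.9, 0.285, -0.329, 240.326], [-0.435, 0.565, -0.702, -730.071], [-0.014, 0.775, 0.632, 801.496], [0.0, 0.0, 0.0, 1.0]]
wrist 65.70646984690485 253.21506335384603 194.18951741302774 [[1.0, -0.0, 0.001, 624.196], [-0.0, 0.964, 0.267, 66.417], [-0.001, -0.267, 0.964, 372.473], [0.0, 0.0, 0.0, 1.0]]
0.15 18.700000000000003
```

View pics/s0.png

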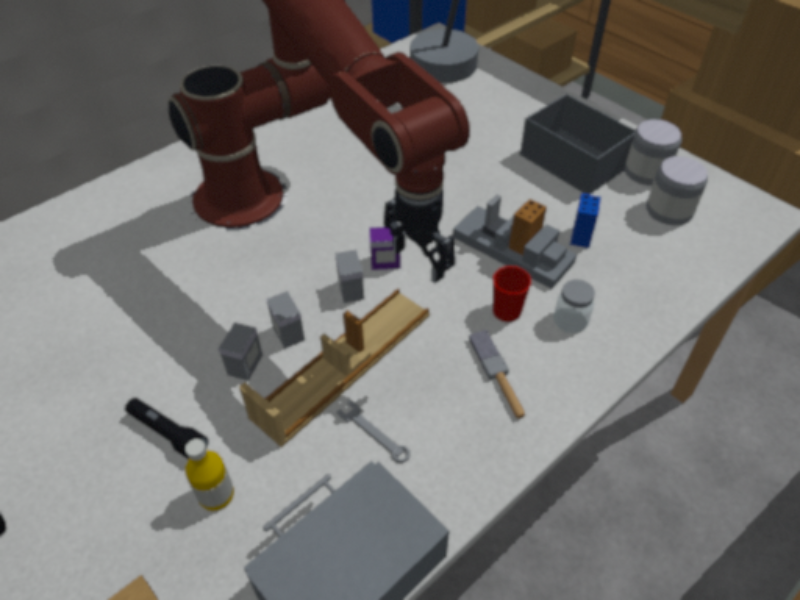

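View pics/side0.png

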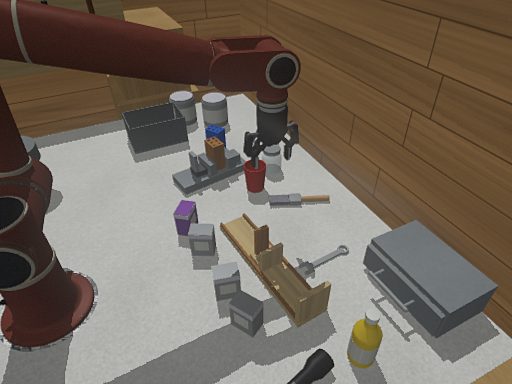

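Scene picture (800×600): tins at (241,350), (286,320), (349,277). The purple look-alike is at (384,248), the block in the vise at (527,226) with the blue look-alike at (586,220). The rack wall is at (262,410), and the stop at (340,352) with its post at (354,330). The side view agrees: 3 tins.

```bash
cat > h.py <<'E'
from bench import env, cams
import cv2, numpy as np
from scipy.spatial.transform import Rotation as R
def cloud(n,p=None,d=None,c=None):
    if c is None: c=cams.calibration(n)
    if p is None: p,d=cams.get_image(n)
    f=192/np.tan(np.radians(c["fovy"]/2)); v,u=np.mgrid[0:384,0:512].astype(float)
    x=u-c["cx"]; y=v-c["cy"]
    if n=="wrist":
        r=np.hypot(x,y)+1e-9; s=np.tan(np.minimum(r/f,1.4))/r
        x,y=x*s,y*s
    else: x,y=x/f,y/f
    P=np.stack([x*d,-y*d,-d],-1)@c["T"][:3,:3].T+c["T"][:3,3]
    P[d<=0]=np.nan
    return p,P
def rect(pts):
    (cx,cy),(w,h),a=cv2.minAreaRect(pts[:,:2].astype(np.float32)); 
    if w<h: w,h,a=h,w,a+90
    return np.round([cx,cy,w,h,(a+90)%180-90],1)   # long side direction, deg
E
python3 - <<'E'
from h import *
# top-down maps
cv=np.full((600,800,3),40,np.uint8); hz=np.full((600,800),-1e9)
for n in ["scene","side"]:
    z=np.load(n+"0.npz"); p,P=cloud(n,z["p"],z["d"]); m=np.isfinite(P).all(-1)&(P[...,2]<190)
    q=P[m]; col=p[m]; 
    r=((950-q[:,0])).astype(int); c=((450-q[:,1])).astype(int)
    ok=(r>=0)&(r<600)&(c>=0)&(c<800)
    for i in np.where(ok)[0]:
        if q[i,2]>hz[r[i],c[i]]: hz[r[i],c[i]]=q[i,2]; cv[r[i],c[i]]=col[i][::-1]
    tab=(np.abs(P[...,2])<30)&m; print(n,"table z",np.median(P[tab][:,2]))
    # blobs of height bands
    for lo,hi in [(76,95),(105,125),(95,150)]:
        mk=(m&(P[...,2]>lo)&(P[...,2]<hi)&(np.hypot(P[...,0],P[...,1])>250)&(P[...,0]>100)&(P[...,0]<1000)&(abs(P[...,1])<600)).astype(np.uint8)
        k,l,s,ce=cv2.connectedComponentsWithStats(mk)
        for i in range(1,k):
            if s[i,4]>25: b=l==i; print(n,(lo,hi),np.round(ce[i]),s[i,4],rect(P[b]),np.round(np.median(P[b][:,2])),p[b].mean(0).astype(int))
cv2.imwrite("pics/top.png",cv)
E
```

```text
scene table z 0.6476074714001925
scene (76, 95) [315. 136.] 35 [505.2 334.4  37.5  14.6  81.5] 85.0 [71 74 76]
scene (76, 95) [375. 139.] 59 [646.4 464.5  48.9  22.4   6.2] 85.0 [23 43 83]
scene (76, 95) [339. 149.] 128 [601.7 338.7  91.2  61.5  52.4] 81.0 [78 67 56]
scene (76, 95) [243. 150.] 160 [393.6 106.3  50.   45.7 -40.5] 85.0 [ 98  61 125]
scene (76, 95) [223. 168.] 244 [411.8   6.1  70.9  44.7 -28.2] 85.0 [116 119 124]
scene (76, 95) [327. 180.] 227 [669.8 205.3  76.   72.4 -45.5] 87.0 [87 18 15]
scene (76, 95) [369. 187.] 314 [773.4 281.7  64.8  62.5 -24.4] 90.0 [112 117 120]
scene (76, 95) [181. 196.] 292 [ 417.7 -158.3   68.3   45.3  -13.9] 85.0 [113 116 121]
scene (76, 95) [152. 217.] 336 [ 425.  -264.3   67.7   47.5  -62. ] 85.0 [76 78 81]
scene (76, 95) [226. 211.] 48 [550.4 -98.9  38.4  10.1  17.8] 86.0 [67 48 27]
scene (76, 95) [214. 221.] 100 [ 553.4 -143.3   68.1   16.5    8.3] 82.0 [100  88  64]
scene (76, 95) [167. 262.] 82 [ 574.5 -321.9   89.5   13.5   14.4] 86.0 [84 73 52]
scene (76, 95) [196. 330.] 376 [ 784.4 -367.7  242.2   11.5  -88.6] 88.0 [113 119 123]
s
[... 2495 characters left out ...]
.7] 113.0 [96 76 57]
side (105, 125) [367. 332.] 332 [ 612.1 -448.3   51.3   44.2  -49.5] 114.0 [139 122  40]
side (95, 150) [214. 129.] 110 [635.2 491.8  68.1  48.1 -55.2] 99.0 [ 47  74 136]
side (95, 150) [214. 146.] 280 [582.1 353.   66.2  45.3 -81.1] 125.0 [101  77  55]
side (95, 150) [192. 156.] 59 [498.2 337.7  44.9  15.6 -82.7] 110.0 [101 104 104]
side (95, 150) [434. 266.] 5305 [ 872.2 -362.   252.7  159.5  -88.4] 99.0 [111 116 118]
side (95, 150) [261. 231.] 130 [546.8 -92.   40.7  15.9   5.7] 110.0 [93 74 56]
side (95, 150) [313. 292.] 260 [ 571.1 -313.    90.4   15.7    6.1] 101.0 [111  99  75]
side (95, 150) [367. 332.] 606 [ 610.7 -449.3   58.5   49.9  -52.8] 111.0 [134 118  43]
```

View pics/top.png

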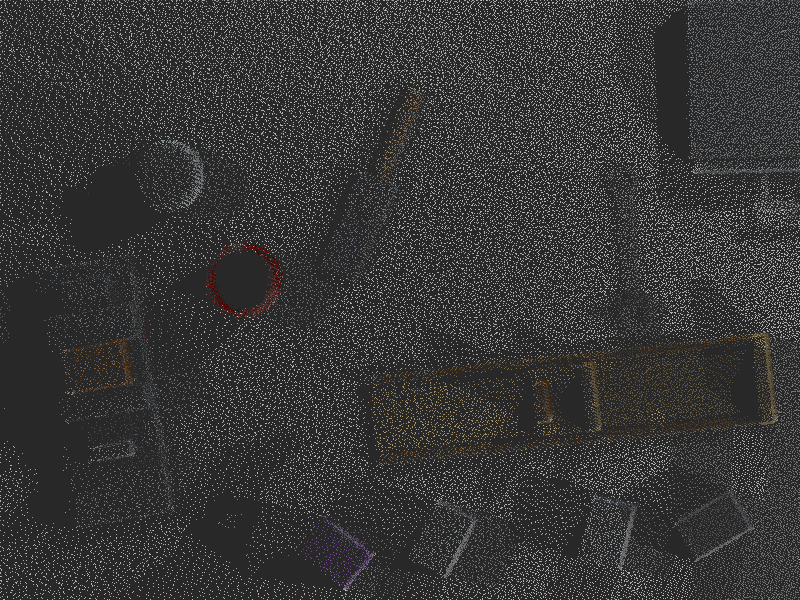

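Choice: three grey tins at scene px (223,168), (181,196) and (152,217), with tops at z 85 and 65×46 mm. The look-alikes I'm avoiding are the purple tin (243,150) and the blue block (377,131); the wooden block is at (338,138). The crop below checks this.

```bash
cat >> h.py <<'E'
def go(x,y,z,a=None):
    """print shift (cm, tool axes) and turn (units about tool z) to TCP x,y,z with tool y along a deg (mod 180)"""
    s=env.get_state(); M=R.from_rotvec(s["orientation"]).as_matrix()
    d=M.T@(np.array([x,y,z])-s["tcp_pos"])/10
    yaw=np.degrees(np.arctan2(M[1,1],M[0,1])); o=""
    if a is not None:
        t=(yaw-a+90)%180-90; o=f" turn z {t/6:.2f}u"
    print("t",round(s["t"],2),"tcp",np.round(s["tcp_pos"],1),"yaw",round(yaw,1),"tilt",np.round(M[:2,2],3),"q6",round(s["joint_positions"][5],2),"| shift cm",np.round(d,2),o)
E
python3 - <<'E'
from h import *
s=env.get_state(); print(np.round(R.from_rotvec(s["orientation"]).as_matrix(),3)); go(499.5,336.5,231,9.3)
a=cv2.imread("pics/scene0.png")[100:270,120:400]; cv2.imwrite("pics/crop0.png",cv2.resize(a,None,fx=2.8,fy=2.8,interpolation=2))
E
```

```text
[[ 0.     1.    -0.002]
 [ 1.    -0.     0.   ]
 [ 0.    -0.002 -1.   ]]
t 0.15 tcp [6.245e+02 1.000e-01 2.304e+02] yaw -0.0 tilt [-0.002  0.   ] q6 -0.12 | shift cm [ 33.64 -12.5   -0.04]  turn z -1.55u
```

View pics/crop0.png

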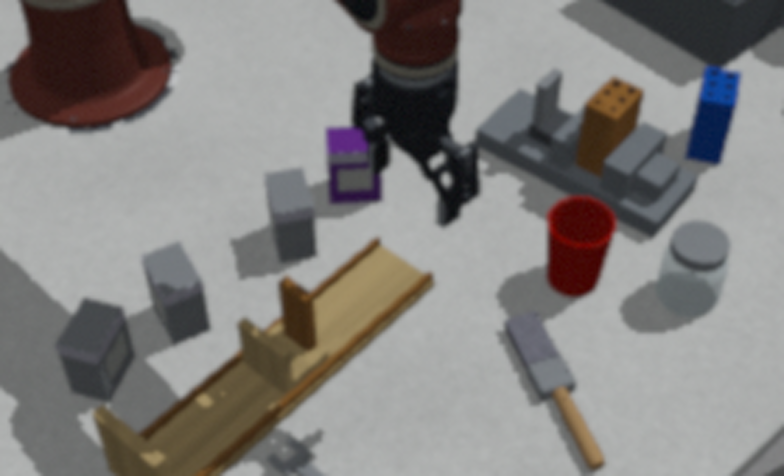

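The crop confirms it: wooden drilled block at (610,120), blue at (718,110), three grey tins at (95,350), (178,290) and (290,210), purple at (352,165).

```bash
python3 -m handwheel '[[0,0,0,5.5,-2.1,0,-0.2],[0,0,0,5.6,-2.1,0,-0.2],[0,0,0,5.6,-2.1,0,-0.2],[0,0,0,5.6,-2.1,0,-0.2],[0,0,0,5.6,-2.1,0,-0.2]]'
python3 -m handwheel '[[0,0,0,5.6,-2.0,0,-0.2],[0,0,-1.55,0,0,0,-0.2],[0,0,0,0,0,0,-0.2],[0,0,0,0,0,0,-0.2],[0,0,0,0,0,0,-0.2]]'
python3 - <<'E'
from h import *
go(499.5,336.5,78,9.3); c=cams.calibration("wrist"); p,P=cloud("wrist",c=c)
cv2.imwrite("pics/w1.png",p[:,:,::-1]); np.savez("w1.npz",p=p,P=P)
m=np.isfinite(P).all(-1)
for lo,hi in [(105,122),(122,140),(66,85)]:
    mk=(m&(P[...,2]>lo)&(P[...,2]<hi)).astype(np.uint8)
    k,l,s,ce=cv2.connectedComponentsWithStats(mk)
    for i in range(1,k):
        if s[i,4]>60: b=l==i; print((lo,hi),np.round(ce[i]),s[i,4],rect(P[b]),np.round(np.median(P[b][:,2])),p[b].mean(0).astype(int))
E
```

```text
t: 0.78
tcp_pos: [518.9, 280.6, 231.0]
orientation: [-2.222, -2.221, 0.0]
ft_force: [1.0, 0.6, -0.9]
gripper_width: 34.3
grip_force: 0.0
t: 1.4
tcp_pos: [500.3, 334.3, 231.2]
orientation: [-2.037, -2.392, 0.0]
ft_force: [-1.5, -0.9, -0.3]
gripper_width: 34.4
grip_force: 0.0
t 1.4 tcp [500.3 334.3 231.2] yaw 9.2 tilt [-0. -0.] q6 0.31 | shift cm [ 0.23 -0.04 15.32]  turn z -0.02u
(105, 122) [329. 172.] 389 [567.8 361.9  75.   34.3  65.4] 114.0 [67 46 24]
(105, 122) [255. 184.] 678 [500.4 337.2  40.2  13.5 -80.5] 114.0 [112 116 117]
(122, 140) [350. 184.] 3369 [584.2 354.8  64.   44.7 -80.7] 130.0 [110  78  43]
(66, 85) [387.  64.] 448 [618.7 481.1  63.9   2.9 -58.8] 76.0 [10 32 74]
(66, 85) [324. 169.] 3354 [588.1 352.9 106.4  90.1  10.4] 74.0 [90 93 93]
(66, 85) [441. 242.] 422 [759.2 289.4  62.3  30.9  70.8] 76.0 [ 96 100 100]
(66, 85) [380. 312.] 70 [694.4 184.7  12.3   4.3  48.5] 77.0 [89 12  8]
(66, 85) [156. 337.] 208 [407.6 106.3  60.8  17.3  60.3] 84.0 [52 24 70]
```

View pics/w1.png

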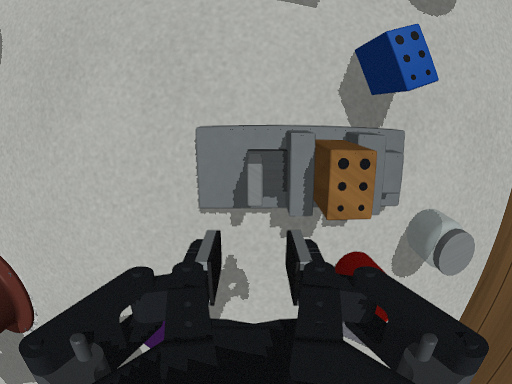

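Wrist view: jaw post at (255,184), block at (350,184), blue look-alike at (400,60). The measured sizes match (40×13.5 and 64×44.7). Next I pinch the post and draw the jaw back.

```bash
python3 -m handwheel '[[0,0,0,0.3,0,3,-0.2],[0,0,0,0,0,4,-0.2],[0,0,0,0,0,4,-0.2],[0,0,0,0,0,4,-0.2],[0,0,0,0,0,0,-0.2]]' 50
python3 -m handwheel '[[0,0,0,0,0,0,-1],[0,0,0,0,0,0,-1],[0,0,0,0,0,0,-1],[0,0,0,0,0,0,-1],[0,0,0,0,0,0,-1]]'
python3 -m handwheel '[[0,0,0,0,-0.7,0,-1],[0,0,0,0,-0.7,0,-1],[0,0,0,0,-0.7,0,-1],[0,0,0,0,-0.7,0,-1],[0,0,0,0,-0.7,0,-1]]'
```

```text
t: 2.08
tcp_pos: [496.9, 336.1, 77.2]
orientation: [-2.034, -2.39, 0.012]
ft_force: [-0.3, 0.5, 0.6]
gripper_width: 34.1
grip_force: 0.0
t: 2.7
tcp_pos: [500.9, 338.4, 83.6]
orientation: [2.033, 2.393, 0.005]
ft_force: [0.8, -2.0, 6.4]
gripper_width: 13.0
grip_force: 54.0
t: 3.32
tcp_pos: [467.2, 332.7, 83.5]
orientation: [2.032, 2.391, 0.008]
ft_force: [5.8, -1.5, 4.8]
gripper_width: 13.4
grip_force: 53.6
```

```bash
python3 -m handwheel '[[0,0,0,0,0,0,-0.2],[0,0,0,0,0,0,-0.2],[0,0,0,0,0,0,-0.2],[0,0,0,0,0,-5,-0.2],[0,0,0,0,0,-5,-0.2]]'
python3 - <<'E'
from h import *
go(584.2,354.8,210,99.4);go(584.2,354.8,210,99.3)
E
```

```text
t: 3.95
tcp_pos: [464.2, 332.0, 181.2]
orientation: [-2.033, -2.393, 0.004]
ft_force: [0.1, 0.3, 0.5]
gripper_width: 34.3
grip_force: 0.0
t 3.95 tcp [464.2 332.  181.2] yaw 9.3 tilt [-0.003 -0.001] q6 0.33 | shift cm [ 0.31 12.2  -2.91]  turn z 14.98u
t 3.95 tcp [464.2 332.  181.2] yaw 9.3 tilt [-0.003 -0.001] q6 0.33 | shift cm [ 0.31 12.2  -2.91]  turn z 15.00u
```

```bash
python3 -m handwheel '[[0,0,0,0,0,-3,0.6],[0,0,0,0.1,4.1,0,1],[0,0,0,0.1,4.1,0,1],[0,0,0,0.1,4.0,0,1],[0,0,1.5,0,0,0,1]]'
python3 -m handwheel '[[0,0,1.5,0,0,0,1],[0,0,1.5,0,0,0,1],[0,0,1.5,0,0,0,1],[0,0,1.5,0,0,0,1],[0,0,1.5,0,0,0,1]]'
python3 -m handwheel '[[0,0,1.5,0,0,0,1],[0,0,1.5,0,0,0,1],[0,0,1.5,0,0,0,1],[0,0,1.5,0,0,0,1],[0,0,0,0,0,0,1]]'
python3 - <<'E'
from h import *
go(584.2,354.8,84,99.4); c=cams.calibration("wrist"); p,P=cloud("wrist",c=c)
m=np.isfinite(P).all(-1)
for lo,hi in [(122,140),(106,121)]:
    mk=(m&(P[...,2]>lo)&(P[...,2]<hi)).astype(np.uint8)
    k,l,s,ce=cv2.connectedComponentsWithStats(mk)
    for i in range(1,k):
        if s[i,4]>60: b=l==i; print((lo,hi),np.round(ce[i]),s[i,4],rect(P[b]),np.round(np.median(P[b][:,2])),p[b].mean(0).astype(int))
E
```

```text
t: 4.58
tcp_pos: [586.8, 354.9, 209.8]
orientation: [-2.222, -2.221, 0.002]
ft_force: [0.5, -0.4, 0.4]
gripper_width: 85.5
grip_force: 0.0
t: 5.2
tcp_pos: [584.7, 355.0, 210.7]
orientation: [-2.902, -1.202, 0.002]
ft_force: [0.5, 1.7, -0.3]
gripper_width: 85.4
grip_force: 0.0
t: 5.82
tcp_pos: [584.7, 355.0, 210.8]
orientation: [3.131, 0.258, -0.001]
ft_force: [-0.0, 0.9, 0.5]
gripper_width: 85.1
grip_force: 0.0
t 5.83 tcp [584.7 355.  210.8] yaw -80.6 tilt [-0.001 -0.   ] q6 1.84 | shift cm [-4.000e-02  1.000e-02  1.268e+01]  turn z 0.00u
(122, 140) [252. 199.] 4337 [584.6 354.5  63.8  44.1 -80.7] 130.0 [115  82  46]
(106, 121) [253. 170.] 279 [605.9 358.1  62.3   0.9 -80.5] 114.0 [69 47 24]
(106, 121) [ 16. 238.] 593 [467.5 621.  186.7  18.7   4.1] 109.0 [63 67 68]
(106, 121) [256. 309.] 567 [467.  331.   39.3  14.6 -81.1] 114.0 [106 109 110]
(106, 121) [ 11. 317.] 88 [343.3 670.6  50.5   5.9 -89.4] 109.0 [66 70 71]
```

```bash
python3 -m handwheel '[[0,0,0,0,0,4,1],[0,0,0,0,0,4,1],[0,0,0,0,0,3,1],[0,0,0,0,0,2,1],[0,0,0,0,0,0,1]]' 60
python3 -m handwheel '[[0,0,0,0,0,0,-1],[0,0,0,0,0,0,-1],[0,0,0,0,0,0,-1],[0,0,0,0,0,0,-1],[0,0,0,0,0,0,-1]]'
python3 -m handwheel '[[0,0,0,0,0,-2,-1],[0,0,0,0,0,-4,-1],[0,0,0,0,0,-4,-1],[0,0,0,0,0,-4,-1],[0,0,0,0,0,-4,-1]]'
python3 - <<'E'
from h import *
R_=np.radians(96.5); y=np.array([np.cos(R_),np.sin(R_)]); w=np.array([570.7,-306.5]); t=w+y*60; print(t)
go(*t,235,6.5)
E
```

```text
t: 6.5
tcp_pos: [583.8, 354.5, 79.3]
orientation: [3.13, 0.256, -0.005]
ft_force: [0.4, 0.5, -1.1]
gripper_width: 85.4
grip_force: 0.0
t: 7.12
tcp_pos: [586.2, 355.7, 83.7]
orientation: [-3.13, -0.255, -0.006]
ft_force: [-0.4, -0.0, 5.3]
gripper_width: 63.3
grip_force: 66.6
t: 7.75
tcp_pos: [584.3, 354.7, 262.8]
orientation: [3.131, 0.255, -0.001]
ft_force: [-0.2, -0.1, -2.5]
gripper_width: 63.7
grip_force: 66.2
[ 563.90780717 -246.88568866]
t 7.75 tcp [584.3 354.7 262.8] yaw -80.7 tilt [-0.001 -0.   ] q6 1.85 | shift cm [-11.73  59.03   2.81]  turn z -14.53u
```

```bash
python3 -m handwheel '[[0,0,0,-1.1,5.8,0,-1],[0,0,0,-1.2,5.9,0,-1],[0,0,0,-1.2,5.9,0,-1],[0,0,0,-1.2,5.9,0,-1],[0,0,0,-1.2,5.9,0,-1]]'
python3 -m handwheel '[[0,0,0,-1.2,5.9,0,-1],[0,0,0,-1.2,5.9,0,-1],[0,0,0,-1.2,5.9,0,-1],[0,0,-1.6,-1.2,5.9,0,-1],[0,0,-1.6,0,0,0,-1]]'
python3 -m handwheel '[[0,0,-1.6,0,0,0,-1],[0,0,-1.6,0,0,0,-1],[0,0,-1.6,0,0,0,-1],[0,0,-1.6,0,0,0,-1],[0,0,-1.6,0,0,0,-1]]'
python3 -m handwheel '[[0,0,-1.6,0,0,0,-1],[0,0,-1.6,0,0,0,-1],[0,0,0,0,0,0,-1],[0,0,0,0,0,0,-1],[0,0,0,0,0,0,-1]]'
cat >> h.py <<'E'
def bands(bs,P,p,mn=60,box=None):
    m=np.isfinite(P).all(-1)
    if box: m&=(P[...,0]>box[0])&(P[...,0]<box[1])&(P[...,1]>box[2])&(P[...,1]<box[3])
    for lo,hi in bs:
        mk=(m&(P[...,2]>lo)&(P[...,2]<hi)).astype(np.uint8)
        k,l,s,ce=cv2.connectedComponentsWithStats(mk)
        for i in range(1,k):
            if s[i,4]>mn: b=l==i; print((lo,hi),np.round(ce[i]),s[i,4],rect(P[b]),np.round(np.median(P[b][:,2])),p[b].mean(0).astype(int))
E
python3 - <<'E'
from h import *
go(563.9,-246.9,235,6.5); c=cams.calibration("wrist"); p,P=cloud("wrist",c=c)
cv2.imwrite("pics/w2.png",p[:,:,::-1]); np.savez("w2.npz",p=p,P=P)
bands([(98,106),(108,120),(78,89)],P,p)
E
```

```text
t: 8.38
tcp_pos: [573.3, 53.5, 261.7]
orientation: [3.131, 0.255, -0.0]
ft_force: [-0.2, -0.4, -1.9]
gripper_width: 63.5
grip_force: 66.7
t: 9.0
tcp_pos: [563.7, -189.2, 261.3]
orientation: [3.045, 0.773, -0.002]
ft_force: [-0.1, 0.6, -0.8]
gripper_width: 63.5
grip_force: 67.0
t: 9.62
tcp_pos: [564.4, -185.1, 261.5]
orientation: [-2.461, -1.951, 0.001]
ft_force: [0.6, -0.4, -2.8]
gripper_width: 63.4
grip_force: 66.8
t: 10.25
tcp_pos: [564.8, -185.3, 261.4]
orientation: [-2.11, -2.328, 0.0]
ft_force: [-0.5, -0.1, -1.3]
gripper_width: 63.6
grip_force: 66.8
t 10.25 tcp [ 564.8 -185.3  261.4] yaw 5.6 tilt [-0.  0.] q6 -0.54 | shift cm [-6.12 -0.7   2.64]  turn z -0.15u
(98, 106) [460. 270.] 4248 [ 872.  -314.   157.3  151.5    1.1] 100.0 [106 111 114]
(98, 106) [394. 361.] 387 [ 818.9 -462.2   96.    30.3  -47.8] 99.0 [106 112 114]
(108, 120) [247.  85.] 592 [548.5 -91.9  39.5  14.1   5.9] 114.0 [125  89  48]
(78, 89) [139.  10.] 1023 [411.8   5.3  66.3  40.3 -28.7] 84.0 [117 120 122]
(78, 89) [130. 139.] 2041 [ 418.9 -157.    65.9   45.7  -13.1] 84.0 [121 124 126]
(78, 89) [246. 133.] 663 [ 553.  -141.    67.5   12.1    5.6] 82.0 [152 135  95]
(78, 89) [135. 226.] 1718 [ 425.8 -263.5   66.3   46.5  -59.6] 84.0 [120 123 125]
(78, 89) [426. 247.] 671 [ 855.7 -243.8  179.6   51.    19.5] 86.0 [82 86 88]
(78, 89) [379. 346.] 277 [ 789.2 -435.7   68.3   20.6  -82.4] 86.0 [87 92 94]
```

View pics/w2.png

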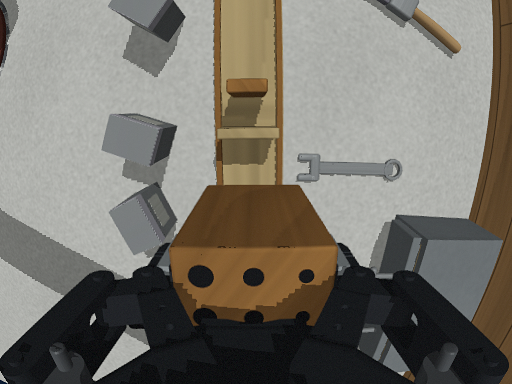

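Wrist view: stop post at (247,85), plate (246,133), tins at (140,10), (135,139) and (135,226). The block is held squarely. Rack yaw is about 5.9°, wall face about (570.4,-307). Next I lower the block near the wall.

```bash
python3 -m handwheel '[[0,0,-0.05,-4.7,-0.3,0,-1],[0,0,0,-4.75,-0.35,0,-1],[0,0,0,0,0,4,-1],[0,0,0,0,0,4,-1],[0,0,0,0,0,4,-1]]'
python3 -m handwheel '[[0,0,0,0,0,4,-1],[0,0,0,0,0,2,-1],[0,0,0,0,0,0.8,-1],[0,0,0,0,0,0,-1],[0,0,0,0,0,0,-1]]'
python3 - <<'E'
from h import *
go(567.6,-280.1,66,5.9); bands([(98,122)],*cloud("side")[::-1],20,(450,680,-360,-200));bands([(98,122)],*cloud("scene")[::-1],20,(450,680,-360,-200))
E
```

```text
t: 10.92
tcp_pos: [568.0, -280.3, 140.1]
orientation: [2.103, 2.333, 0.0]
ft_force: [0.1, 0.3, -2.3]
gripper_width: 63.5
grip_force: 66.9
t: 11.55
tcp_pos: [569.3, -280.8, 75.4]
orientation: [2.1, 2.332, 0.001]
ft_force: [0.1, 0.3, -1.8]
gripper_width: 63.3
grip_force: 66.9
t 11.55 tcp [ 569.3 -280.8   75.4] yaw 6.0 tilt [ 0.003 -0.002] q6 -0.68 | shift cm [ 0.09 -0.16  0.94]  turn z 0.02u
(98, 122) [310. 286.] 604 [ 569.8 -296.8   92.4   50.2    8.6] 106.0 [101  84  63]
(98, 122) [168. 254.] 318 [ 572.8 -306.    95.4   43.2   16.1] 104.0 [79 65 44]
```

```bash
python3 -m handwheel '[[0,0,0,0,-0.15,0.4,-1],[0,0,0,0,0,0.2,-1],[0,0,0,0,0,0.2,-1],[0,0,0,0,0,0,-1],[0,0,0,0,0,0,-1]]'
python3 -m handwheel '[[0,0,0,-0.2,0,0,-1],[0,0,0,-0.2,0,0,-1],[0,0,0,0,0,0,-1],[0,0,0,0,0,0,-1],[0,0,0,0,0,0,-1]]'
```

```text
t: 12.28
tcp_pos: [566.6, -280.2, 65.6]
orientation: [-2.102, -2.335, 0.0]
ft_force: [-2.8, 0.6, 1.6]
gripper_width: 63.7
grip_force: 67.2
t: 12.9
tcp_pos: [567.3, -282.7, 65.6]
orientation: [-2.102, -2.332, -0.004]
ft_force: [-2.1, 6.3, 4.5]
gripper_width: 63.3
grip_force: 67.7
```

```bash
python3 -m handwheel '[[0,0,0,-0.15,0,0,-1],[0,0,0,-0.15,0,0,-1],[0,0,0,0,0,0,-1],[0,0,0,0,0,0,-1],[0,0,0,0,0,0,-1]]'
python3 -m handwheel '[[0,0,0,-0.1,0,0,-1],[0,0,0,-0.1,0,0,-1],[0,0,0,0,0,0,-1],[0,0,0,0,0,0,-1],[0,0,0,0,0,0,-1]]'
```

```text
t: 13.52
tcp_pos: [567.4, -282.6, 65.6]
orientation: [-2.099, -2.328, -0.009]
ft_force: [-5.9, 18.3, 10.5]
gripper_width: 63.4
grip_force: 68.3
t: 14.15
tcp_pos: [567.3, -282.5, 65.6]
orientation: [-2.096, -2.326, -0.012]
ft_force: [-8.7, 25.6, 14.5]
gripper_width: 63.3
grip_force: 68.5
```

```bash
python3 -m handwheel '[[0,0,0,0.4,0,-0.1,-1],[0,0,0,0,0,0,-1],[0,0,0,0,0,0,0.8],[0,0,0,0,0,0,1],[0,0,0,0,0,0,1]]'
python3 -m handwheel '[[0,0,0,0,0,0,1],[0,0,0,0,0,-5,1],[0,0,0,0,0,-5,1],[0,0,0,0,0,-5,0],[0,0,0,0,0,-3,-0.2]]'
python3 - <<'E'
from h import *
go(548.5,-91.9,78,5.8);bands([(98,106),(106,120)],*cloud("wrist")[::-1],20,(450,680,-360,-60))
E
```

```text
t: 14.78
tcp_pos: [567.2, -285.7, 66.4]
orientation: [2.102, 2.334, -0.0]
ft_force: [-0.1, -1.3, 0.1]
gripper_width: 85.3
grip_force: 0.0
t: 15.4
tcp_pos: [568.0, -285.9, 250.2]
orientation: [2.099, 2.331, 0.001]
ft_force: [-0.1, 0.2, -0.0]
gripper_width: 51.7
grip_force: 0.0
t 15.4 tcp [ 568.  -285.9  250.2] yaw 6.0 tilt [ 0.004 -0.003] q6 -0.69 | shift cm [19.55  0.03 17.16]  turn z 0.03u
(98, 106) [250. 157.] 96 [ 5.643e+02 -2.630e+02  6.090e+01  5.000e-01  6.000e+00] 100.0 [82 56 29]
(98, 106) [255. 208.] 1005 [ 572.3 -313.8   88.8   14.7    5.8] 101.0 [143 127  90]
(106, 120) [252. 180.] 2886 [ 567.  -284.6   64.5   43.9    6.1] 112.0 [113  81  44]
```

Block is flush: its centre sits 29.5 mm from the wall's centre, yaw 6.1° against 5.8°. Next, the stop post.

```bash
python3 -m handwheel '[[0,0,0,4.9,0,0,-0.2],[0,0,0,4.9,0,0,-0.2],[0,0,0,4.9,0,0,-0.2],[0,0,1.6,4.9,0,0,-0.2],[0,0,1.6,0,0,0,-0.2]]'
python3 -m handwheel '[[0,0,1.6,0,0,0,-0.2],[0,0,1.6,0,0,0,-0.2],[0,0,1.6,0,0,0,-0.2],[0,0,1.6,0,0,0,-0.2],[0,0,1.6,0,0,0,-0.2]]'
python3 -m handwheel '[[0,0,1.6,0,0,0,-0.2],[0,0,1.6,0,0,0,-0.2],[0,0,0.6,0,0,0,-0.2],[0,0,0,0,0,0,-0.2],[0,0,0,0,0,0,-0.2]]'
python3 - <<'E'
from h import *
c=cams.calibration("wrist");bands([(107,120),(78,88)],*cloud("wrist",c=c)[::-1],40,(300,680,-360,60))
go(548.5,-91.9,87,95.9)
E
```

```text
t: 16.08
tcp_pos: [546.2, -87.4, 245.8]
orientation: [-2.463, -1.949, -0.0]
ft_force: [0.1, -1.1, 0.2]
gripper_width: 34.1
grip_force: 0.0
t: 16.7
tcp_pos: [546.4, -90.3, 245.6]
orientation: [-3.045, -0.772, 0.001]
ft_force: [-0.5, -0.4, 0.4]
gripper_width: 34.2
grip_force: 0.0
t: 17.32
tcp_pos: [546.5, -90.2, 246.0]
orientation: [-3.137, -0.166, 0.0]
ft_force: [0.7, -0.4, -0.5]
gripper_width: 34.1
grip_force: 0.0
(107, 120) [429. 184.] 1839 [ 567.4 -284.    63.6   45.5    6.8] 111.0 [107  76  42]
(107, 120) [254. 182.] 623 [548.6 -92.   40.2  13.6   6. ] 114.0 [121  87  48]
(78, 88) [437. 148.] 67 [ 606.1 -301.1   19.4    8.6  -27.5] 83.0 [99 86 58]
(78, 88) [299. 175.] 718 [ 553.6 -140.3   67.    12.5    5.7] 82.0 [146 130  92]
(78, 88) [403. 178.] 220 [ 565.1 -263.1   64.3    5.7    1.8] 83.0 [77 53 28]
(78, 88) [162. 262.] 548 [429.8   6.2  34.9  32.7 -29.2] 84.0 [111 114 116]
(78, 88) [390. 270.] 243 [ 448.4 -281.7   41.5   19.4   62. ] 84.0 [72 74 76]
(78, 88) [283. 293.] 546 [ 413.6 -152.3   53.2   38.8  -13.5] 84.0 [118 122 123]
t 17.38 tcp [546.6 -90.3 246.1] yaw -84.0 tilt [-0.  0.] q6 1.17 | shift cm [ 0.18  0.19 15.91]  turn z 0.02u
```

```bash
python3 -m handwheel '[[0,0,0,0.2,0.2,4,-0.2],[0,0,0,0,0,4,-0.2],[0,0,0,0,0,4,-0.2],[0,0,0,0,0,4,-0.2],[0,0,0,0,0,0,-0.2]]' 50
python3 -m handwheel '[[0,0,0,0,0,0,-1],[0,0,0,0,0,0,-1],[0,0,0,0,0,0,-1],[0,0,0,0,0,0,-1],[0,0,0,0,-0.5,0,-1]]'
python3 -m handwheel '[[0,0,0,0,-1.5,0,-1],[0,0,0,0,-2,0,-1],[0,0,0,0,-2,0,-1],[0,0,0,0,-2,0,-1],[0,0,0,0,-1,0,-1]]'
python3 -m handwheel '[[0,0,0,0,0,0,-1],[0,0,0,0,0,0,-0.2],[0,0,0,0,0,0,-0.2],[0,0,0,0,0,0,-0.2],[0,0,0,0,0,-5,-0.2]]'
python3 -m handwheel '[[0,0,0,0,0,-5,0.5],[0,0,0,0,0,-5,1],[0,0,0,0,0,0,1],[0,0,0,0,0,0,1],[0,0,0,0,0,0,1]]'
python3 - <<'E'
from h import *
c=cams.calibration("wrist");bands([(107,120),(78,88)],*cloud("wrist",c=c)[::-1],40,(300,680,-360,60))
go(411.5,6,200,-28.5);go(418.3,-157,200,-13.3)
E
```

```text
t: 18.0
tcp_pos: [545.8, -91.1, 82.4]
orientation: [-3.134, -0.165, 0.012]
ft_force: [-0.3, -0.1, -0.2]
gripper_width: 34.3
grip_force: 0.0
t: 18.62
tcp_pos: [549.6, -88.7, 88.3]
orientation: [3.133, 0.164, 0.004]
ft_force: [-1.1, -5.4, 6.1]
gripper_width: 12.9
grip_force: 52.3
t: 19.25
tcp_pos: [540.4, -3.2, 88.3]
orientation: [3.134, 0.165, 0.003]
ft_force: [-2.3, -5.4, 7.7]
gripper_width: 13.1
grip_force: 52.5
t: 19.88
tcp_pos: [535.7, -2.1, 131.6]
orientation: [-3.135, -0.164, 0.017]
ft_force: [1.5, -0.2, 0.2]
gripper_width: 34.4
grip_force: 0.0
t: 20.5
tcp_pos: [538.4, -2.4, 233.9]
orientation: [-3.137, -0.164, 0.006]
ft_force: [0.1, 0.4, -0.0]
gripper_width: 85.5
grip_force: 0.0
(107, 120) [490. 189.] 1290 [ 567.3 -284.1   63.4   46.4    6.4] 111.0 [101  71  38]
(107, 120) [254. 186.] 670 [539.6  -3.6  39.3  13.9   6.2] 114.0 [107  75  41]
(78, 88) [301. 178.] 771 [544.6 -51.9  67.4  12.7   5.5] 82.0 [127 112  78]
(78, 88) [493. 154.] 67 [ 607.  -302.3   19.1    8.6  -20.8] 83.0 [89 77 52]
(78, 88) [466. 183.] 246 [ 565.1 -262.7   64.1    6.2    2.4] 83.0 [72 49 25]
(78, 88) [233. 283.] 1895 [412.7   7.7  66.3  46.4 -27.8] 84.0 [104 108 109]
(78, 88) [438. 274.] 507 [ 426.4 -262.3   66.1   44.5  -60.9] 84.0 [72 74 75]
(78, 88) [344. 301.] 79 [ 399.3 -133.7   15.7    9.6   -8.7] 84.0 [103 105 107]
t 20.55 tcp [538.4  -2.4 234.1] yaw -84.0 tilt [-0.004  0.001] q6 1.32 | shift cm [-12.52  -2.16   3.45]  turn z -9.25u
t 20.55 tcp [538.4  -2.4 234.1] yaw -84.0 tilt [-0.004  0.001] q6 1.32 | shift cm [-13.55  14.12   3.44]  turn z -11.78u
```

```bash
python3 -m handwheel '[[0,0,0,-4.1,-0.7,0,1],[0,0,0,-4.1,-0.7,0,1],[0,0,0,-4.2,-0.8,0,1],[0,0,-1.5,0,0,0,1],[0,0,-1.5,0,0,0,1]]' 60
python3 -m handwheel '[[0,0,-1.6,0,0,0,1],[0,0,-1.6,0,0,0,1],[0,0,-1.6,0,0,0,1],[0,0,-1.5,0,0,0,1],[0,0,0,0,0,0,1]]'
python3 - <<'E'
from h import *
c=cams.calibration("wrist");bands([(78,88)],*cloud("wrist",c=c)[::-1],200,(300,500,-360,160))
go(412.5,7.5,36,-28)
E
```

```text
t: 21.18
tcp_pos: [412.8, 6.6, 235.1]
orientation: [-3.071, -0.661, 0.002]
ft_force: [-0.3, -0.1, -0.5]
gripper_width: 85.5
grip_force: 0.0
t: 21.8
tcp_pos: [413.3, 6.5, 235.1]
orientation: [-2.696, -1.61, 0.003]
ft_force: [0.0, -0.7, -0.1]
gripper_width: 85.6
grip_force: 0.0
(78, 88) [189.  93.] 2847 [398.6 115.5  65.4  46.   51.5] 84.0 [ 92  50 119]
(78, 88) [252. 178.] 2803 [412.7   7.9  65.1  45.  -28.1] 85.0 [105 109 110]
(78, 88) [319. 294.] 1537 [ 417.7 -156.9   64.4   46.9  -13. ] 84.0 [64 66 66]
t 21.85 tcp [413.4   6.5 235.3] yaw -28.4 tilt [-0.002  0.   ] q6 0.33 | shift cm [ 0.06 -0.09 19.93]  turn z -0.06u
```

```bash
python3 -m handwheel '[[0,0,0,0.1,-0.1,5,1],[0,0,0,0,0,5,1],[0,0,0,0,0,5,1],[0,0,0,0,0,3,1],[0,0,0,0,0,1.9,1]]' 60
python3 -m handwheel '[[0,0,0,0,0,0,1],[0,0,0,0,0,0,-1],[0,0,0,0,0,0,-1],[0,0,0,0,0,0,-1],[0,0,0,0,0,0,-1]]'
python3 -m handwheel '[[0,0,0,0,0,0,-1],[0,0,0,0,0,-3,-1],[0,0,0,0,0,-5,-1],[0,0,0,0,0,-5,-1],[0,0,0,0,0,-4,-1]]'
python3 - <<'E'
from h import *
u=np.array([-.103,.9947]);b=np.array([567.2,-284.4])
for k in (1,2,3): print(k,b+u*(44*k+6))
go(*(b+u*50),210,6)
E
```

```text
t: 22.48
tcp_pos: [411.7, 8.0, 34.8]
orientation: [-2.696, -1.609, 0.004]
ft_force: [0.2, -0.4, 0.3]
gripper_width: 85.4
grip_force: 0.0
t: 23.1
tcp_pos: [414.5, 7.6, 38.6]
orientation: [2.695, 1.612, 0.003]
ft_force: [0.4, 0.8, 5.8]
gripper_width: 63.5
grip_force: 67.3
t: 23.72
tcp_pos: [413.1, 7.8, 208.5]
orientation: [2.695, 1.613, 0.0]
ft_force: [1.0, 0.4, -3.0]
gripper_width: 63.2
grip_force: 67.4
1 [ 562.05  -234.665]
2 [ 557.518  -190.8982]
3 [ 552.986  -147.1314]
t 23.73 tcp [413.1   7.8 208.5] yaw -28.2 tilt [ 0.001 -0.   ] q6 0.33 | shift cm [-14.33  24.59  -0.13]  turn z -5.70u
```

```bash
python3 -m handwheel '[[0,0,0,-2.8,4.8,0,-1],[0,0,0,-2.9,4.95,0,-1],[0,0,0,-2.9,4.95,0,-1],[0,0,0,-2.9,4.95,0,-1],[0,0,0,-2.85,4.95,0,-1]]'
python3 -m handwheel '[[0,0,-1.4,0,0,0,-1],[0,0,-1.4,0,0,0,-1],[0,0,-1.5,0,0,0,-1],[0,0,-1.4,0,0,0,-1],[0,0,0,0,0,0,-1]]'
python3 - <<'E'
from h import *
go(562,-234.7,50.6,6)
E
```

```text
t: 24.35
tcp_pos: [562.5, -236.4, 205.7]
orientation: [-2.694, -1.612, 0.002]
ft_force: [-0.2, 1.0, -1.2]
gripper_width: 63.6
grip_force: 68.0
t: 24.98
tcp_pos: [561.7, -234.6, 205.8]
orientation: [-2.103, -2.331, 0.001]
ft_force: [0.5, -0.3, -3.7]
gripper_width: 63.2
grip_force: 68.5
t 24.98 tcp [ 561.7 -234.6  205.8] yaw 5.9 tilt [-0.002  0.001] q6 -0.62 | shift cm [-0.03  0.06 15.52]  turn z -0.02u
```

```bash
python3 -m handwheel '[[0,0,0,0,0,4,-1],[0,0,0,0,0,4,-1],[0,0,0,0,0,3.5,-1],[0,0,0,0,0,2,-1],[0,0,0,0,0,0,-1]]'
python3 -m handwheel '[[0,0,0,0,0,0,-1],[0,0,0,0,0,0.5,-1],[0,0,0,0,0,0.5,-1],[0,0,0,0,0,0.5,-1],[0,0,0,0,0,0,-1]]'
python3 - <<'E'
from h import *
go(562,-234.7,50.6,6)
E
```

```text
t: 25.6
tcp_pos: [561.1, -234.2, 70.2]
orientation: [-2.101, -2.331, 0.001]
ft_force: [0.3, 0.3, -2.2]
gripper_width: 63.3
grip_force: 68.6
t: 26.22
tcp_pos: [561.9, -234.6, 56.5]
orientation: [-2.101, -2.334, 0.0]
ft_force: [-0.6, 0.2, -3.4]
gripper_width: 63.3
grip_force: 68.6
t 26.23 tcp [ 561.9 -234.6   56.5] yaw 6.0 tilt [-0.001  0.001] q6 -0.62 | shift cm [-0.01  0.01  0.59]  turn z -0.00u
```

Down the last 6 mm, then slide it toward the block until touching, relieve, release and lift.

```bash
python3 -m handwheel '[[0,0,0,0,0,0.3,-1],[0,0,0,0,0,0.3,-1],[0,0,0,0,0,0,-1],[0,0,0,-0.3,0,0,-1],[0,0,0,-0.2,0,0,-1]]'
python3 -m handwheel '[[0,0,0,-0.2,0,0,-1],[0,0,0,-0.1,0,0,-1],[0,0,0,0,0,0,-1],[0,0,0,0,0,0,-1],[0,0,0,0,0,0,-1]]'
```

```text
t: 26.85
tcp_pos: [563.0, -240.2, 51.4]
orientation: [2.102, 2.334, 0.0]
ft_force: [0.1, 0.3, -3.3]
gripper_width: 63.3
grip_force: 68.7
t: 27.48
tcp_pos: [562.9, -240.6, 51.5]
orientation: [-2.099, -2.332, -0.004]
ft_force: [-2.4, 8.4, 1.6]
gripper_width: 63.1
grip_force: 69.2
```

```bash
python3 -m handwheel '[[0,0,0,0.2,0,0.1,-1],[0,0,0,0,0,0,-1],[0,0,0,0,0,0,0.8],[0,0,0,0,0,0,1],[0,0,0,0,0,0,1]]'
python3 -m handwheel '[[0,0,0,0,0,0,1],[0,0,0,0,0,-5,1],[0,0,0,0,0,-5,1],[0,0,0,0,0,-5,1],[0,0,0,0,0,-3,1]]'
python3 - <<'E'
from h import *
c=cams.calibration("wrist");bands([(78,88),(92,100),(106,120)],*cloud("wrist",c=c)[::-1],100,(300,640,-360,160))
go(418.2,-157,230,-13.2)
E
```

```text
t: 28.1
tcp_pos: [563.2, -241.4, 50.6]
orientation: [2.102, 2.334, -0.0]
ft_force: [0.7, -0.3, 0.2]
gripper_width: 85.6
grip_force: 0.0
t: 28.72
tcp_pos: [563.9, -241.5, 234.1]
orientation: [2.099, 2.331, 0.001]
ft_force: [-0.1, -0.6, -0.2]
gripper_width: 85.7
grip_force: 0.0
(78, 88) [255.   1.] 134 [545.5 -58.   65.9   2.4   6.2] 80.0 [75 65 43]
(78, 88) [124.  88.] 2397 [ 418.7 -157.2   65.8   45.3  -13.5] 84.0 [107 111 112]
(78, 88) [125. 187.] 2224 [ 425.5 -263.5   65.2   45.8  -59.9] 84.0 [108 111 113]
(78, 88) [251. 157.] 119 [ 560.  -219.    63.6    0.7    6. ] 82.0 [100 100 104]
(92, 100) [252. 182.] 3117 [ 563.1 -241.6   65.2   46.     5.8] 97.0 [108 110 111]
(106, 120) [251. 229.] 2790 [ 566.8 -284.8   64.2   44.     6.3] 111.0 [106  75  40]
t 28.77 tcp [ 565.4 -242.3  238.3] yaw 6.0 tilt [ 0.009 -0.005] q6 -0.63 | shift cm [ 10.02 -13.75   0.65]  turn z 3.20u
```

```bash
python3 -m handwheel '[[0,0,0,3.3,-4.6,0,1],[0,0,0,3.3,-4.6,0,1],[0,0,0,3.4,-4.5,0,1],[0,0,1.6,0,0,0,1],[0,0,1.6,0,0,0,1]]' 60
python3 -m handwheel '[[0,0,0,0,0,4,1],[0,0,0,0,0,2,1],[0,0,0,0,0,0,1],[0,0,0,0,0,0,1],[0,0,0,0,0,0,1]]'
python3 - <<'E'
from h import *
c=cams.calibration("wrist");bands([(78,88)],*cloud("wrist",c=c)[::-1],200,(300,500,-360,160))
go(418.6,-157.1,36,-13.3)
E
```

```text
t: 29.4
tcp_pos: [415.5, -155.3, 229.8]
orientation: [2.467, 1.944, 0.0]
ft_force: [0.2, 0.4, -0.6]
gripper_width: 85.4
grip_force: 0.0
t: 30.02
tcp_pos: [417.0, -156.2, 171.7]
orientation: [2.46, 1.95, 0.001]
ft_force: [-1.0, -0.1, 0.2]
gripper_width: 85.4
grip_force: 0.0
(78, 88) [255. 196.] 4315 [ 418.2 -157.3   64.6   45.6  -13.4] 85.0 [104 108 109]
(78, 88) [286. 296.] 2524 [ 425.1 -263.1   66.1   45.8  -59.7] 84.0 [72 74 75]
t 30.07 tcp [ 417.  -156.2  171.7] yaw -13.2 tilt [ 0.002 -0.001] q6 -0.3 | shift cm [-0.04  0.15 13.57]  turn z 0.02u
```

```bash
python3 -m handwheel '[[0,0,0,-0.1,0.1,5,1],[0,0,0,0,0,5,1],[0,0,0,0,0,3.5,1],[0,0,0,0,0,0,1],[0,0,0,0,0,0,-1]]' 60
python3 -m handwheel '[[0,0,0,0,0,0,-1],[0,0,0,0,0,0,-1],[0,0,0,0,0,0,-1],[0,0,0,0,0,0,-1],[0,0,0,0,0,0,-1]]'
python3 -m handwheel '[[0,0,0,0,0,-3,-1],[0,0,0,0,0,-5,-1],[0,0,0,0,0,-5,-1],[0,0,0,0,0,-4,-1],[0,0,0,0,0,0,-1]]'
python3 - <<'E'
from h import *
go(558,-191.5,208,6)
E
```

```text
t: 30.7
tcp_pos: [418.4, -157.7, 37.2]
orientation: [2.46, 1.95, 0.002]
ft_force: [0.1, 0.0, 0.8]
gripper_width: 69.6
grip_force: 0.0
t: 31.32
tcp_pos: [419.0, -158.1, 38.0]
orientation: [2.458, 1.949, 0.003]
ft_force: [-0.7, 0.4, 7.4]
gripper_width: 63.4
grip_force: 67.0
t: 31.95
tcp_pos: [419.0, -158.0, 209.7]
orientation: [2.456, 1.946, 0.005]
ft_force: [-0.6, -0.4, -2.4]
gripper_width: 63.5
grip_force: 67.2
t 31.95 tcp [ 419.  -158.   209.7] yaw -13.2 tilt [ 0.008 -0.004] q6 -0.3 | shift cm [-0.08 14.3   0.29]  turn z -3.20u
```

```bash
python3 -m handwheel '[[0,0,0,0,4.7,0,-1],[0,0,0,-0.1,4.8,0,-1],[0,0,0,0,4.8,0,-1],[0,0,-1.6,0,0,0,-1],[0,0,-1.6,0,0,0,-1]]'
python3 -m handwheel '[[0,0,0,0,0,0,-1],[0,0,0,0,0,4,-1],[0,0,0,0,0,4,-1],[0,0,0,0,0,2,-1],[0,0,0,0,0,0,-1]]'
python3 - <<'E'
from h import *
go(558,-191.5,50,6)
E
```

```text
t: 32.58
tcp_pos: [555.2, -190.0, 201.6]
orientation: [-2.092, -2.337, 0.002]
ft_force: [-0.6, 0.7, -2.4]
gripper_width: 63.4
grip_force: 67.8
t: 33.2
tcp_pos: [554.5, -189.9, 103.0]
orientation: [-2.101, -2.33, 0.002]
ft_force: [-0.1, 0.9, -3.1]
gripper_width: 63.4
grip_force: 67.7
t 33.2 tcp [ 554.5 -189.9  103. ] yaw 5.9 tilt [-0.004  0.002] q6 -0.56 | shift cm [-0.21  0.35  5.3 ]  turn z -0.01u
```

```bash
python3 -m handwheel '[[0,0,0,-0.1,0.3,2,-1],[0,0,0,0,0,2,-1],[0,0,0,0,0,0.5,-1],[0,0,0,0,0,0,-1],[0,0,0,0,0,0,-1]]'
python3 - <<'E'
from h import *
go(557.5,-191.5,50,6)
E
```

```text
t: 33.83
tcp_pos: [559.7, -191.5, 61.0]
orientation: [2.101, 2.334, 0.001]
ft_force: [0.4, -0.1, -1.6]
gripper_width: 63.4
grip_force: 67.7
t 33.83 tcp [ 559.7 -191.5   61. ] yaw 6.0 tilt [ 0.001 -0.001] q6 -0.56 | shift cm [ 0.03 -0.22  1.1 ]  turn z -0.00u
```

```bash
python3 -m handwheel '[[0,0,0,0,-0.2,0.4,-1],[0,0,0,0,0,0.4,-1],[0,0,0,0,0,0.3,-1],[0,0,0,0,0,0,-1],[0,0,0,0,0,0,-1]]'
python3 -m handwheel '[[0,0,0,-0.3,0,0,-1],[0,0,0,-0.3,0,0,-1],[0,0,0,-0.2,0,0,-1],[0,0,0,0,0,0,-1],[0,0,0,0,0,0,-1]]'
```

```text
t: 34.45
tcp_pos: [557.2, -191.6, 50.0]
orientation: [-2.102, -2.335, 0.0]
ft_force: [-4.3, 0.8, 4.5]
gripper_width: 63.7
grip_force: 68.1
t: 35.08
tcp_pos: [558.7, -198.1, 50.0]
orientation: [-2.101, -2.335, -0.004]
ft_force: [-1.6, 7.6, 6.7]
gripper_width: 63.4
grip_force: 68.6
```

```bash
python3 -m handwheel '[[0,0,0,0.15,0,-0.1,-1],[0,0,0,0,0,0,-1],[0,0,0,0,0,0,0.8],[0,0,0,0,0,0,1],[0,0,0,0,0,0,1]]'
python3 -m handwheel '[[0,0,0,0,0,0,1],[0,0,0,0,0,-5,1],[0,0,0,0,0,-5,1],[0,0,0,0,0,-5,1],[0,0,0,0,0,-3,1]]'
python3 - <<'E'
from h import *
c=cams.calibration("wrist");bands([(78,88),(92,100),(106,120)],*cloud("wrist",c=c)[::-1],100,(300,640,-360,160))
go(425.3,-263.3,200,-59.9)
E
```

```text
t: 35.7
tcp_pos: [557.7, -198.2, 50.2]
orientation: [-2.102, -2.334, 0.0]
ft_force: [0.5, 0.1, 0.3]
gripper_width: 85.2
grip_force: 0.0
t: 36.33
tcp_pos: [558.7, -198.4, 234.0]
orientation: [2.099, 2.331, 0.002]
ft_force: [-0.0, -0.6, -0.3]
gripper_width: 85.2
grip_force: 0.0
(78, 88) [254.  35.] 803 [544.7 -52.4  68.   12.5   5.5] 82.0 [128 112  78]
(78, 88) [129. 222.] 1930 [ 425.5 -262.9   64.7   46.   -59.1] 84.0 [102 106 107]
(92, 100) [252. 201.] 5700 [ 560.  -219.3   89.5   65.8  -83.9] 97.0 [103 106 107]
(106, 120) [252. 267.] 2387 [ 566.9 -284.4   63.9   44.6    6.7] 111.0 [86 60 32]
t 36.38 tcp [ 560.3 -199.2  238.2] yaw 6.0 tilt [ 0.009 -0.005] q6 -0.57 | shift cm [ -4.94 -14.13   3.72]  turn z 10.98u
```

```bash
python3 -m handwheel '[[0,0,0,-1.7,-4.7,0,1],[0,0,0,-1.6,-4.7,0,1],[0,0,0,-1.6,-4.6,0,1],[0,0,1.6,0,0,0,1],[0,0,1.6,0,0,0,1]]' 60
python3 -m handwheel '[[0,0,1.6,0,0,0,1],[0,0,1.6,0,0,0,1],[0,0,1.6,0,0,0,1],[0,0,1.6,0,0,2,1],[0,0,1.4,0,0,2,1]]'
python3 -m handwheel '[[0,0,0,0,0,2,1],[0,0,0,0,0,0,1],[0,0,0,0,0,0,1],[0,0,0,0,0,0,1],[0,0,0,0,0,0,1]]'
python3 - <<'E'
from h import *
c=cams.calibration("wrist");bands([(78,88)],*cloud("wrist",c=c)[::-1],200,(300,500,-360,160))
go(425.3,-263.2,36,-59.8)
E
```

```text
t: 37.0
tcp_pos: [422.9, -261.6, 229.7]
orientation: [-2.469, -1.943, 0.0]
ft_force: [-0.7, 0.0, -1.0]
gripper_width: 85.7
grip_force: 0.0
t: 37.62
tcp_pos: [423.7, -261.3, 189.5]
orientation: [3.036, 0.805, 0.0]
ft_force: [-0.1, -0.1, 0.7]
gripper_width: 85.2
grip_force: 0.0
t: 38.25
tcp_pos: [424.1, -261.7, 171.2]
orientation: [3.033, 0.813, 0.001]
ft_force: [-0.8, 0.0, 0.2]
gripper_width: 85.1
grip_force: 0.0
(78, 88) [255. 197.] 4341 [ 425.  -263.6   64.6   45.4  -59.8] 85.0 [103 107 108]
t 38.3 tcp [ 424.  -261.6  171. ] yaw -60.0 tilt [ 0.001 -0.001] q6 0.34 | shift cm [ 0.02  0.19 13.5 ]  turn z -0.03u
```

```bash
python3 -m handwheel '[[0,0,0,0,0.2,5,1],[0,0,0,0,0,5,1],[0,0,0,0,0,3.5,1],[0,0,0,0,0,0,1],[0,0,0,0,0,0,-1]]' 60
python3 -m handwheel '[[0,0,0,0,0,0,-1],[0,0,0,0,0,0,-1],[0,0,0,0,0,0,-1],[0,0,0,0,0,0,-1],[0,0,0,0,0,0,-1]]'
python3 -m handwheel '[[0,0,0,0,0,-3,-1],[0,0,0,0,0,-5,-1],[0,0,0,0,0,-5,-1],[0,0,0,0,0,-4,-1],[0,0,0,0,0,0,-1]]'
python3 - <<'E'
from h import *
go(553.5,-147.5,208,6)
E
```

```text
t: 38.92
tcp_pos: [425.7, -263.9, 37.0]
orientation: [3.032, 0.813, 0.002]
ft_force: [0.0, 0.1, 0.9]
gripper_width: 69.9
grip_force: 0.0
t: 39.55
tcp_pos: [426.3, -264.4, 37.8]
orientation: [3.031, 0.812, 0.004]
ft_force: [0.1, -0.0, 7.1]
gripper_width: 63.3
grip_force: 67.5
t: 40.17
tcp_pos: [426.4, -264.5, 209.7]
orientation: [3.028, 0.811, 0.007]
ft_force: [0.0, -0.6, -2.3]
gripper_width: 63.7
grip_force: 67.5
t 40.17 tcp [ 426.4 -264.5  209.7] yaw -60.0 tilt [ 0.006 -0.006] q6 0.34 | shift cm [16.86 -3.78  0.18]  turn z -11.00u
```

```bash
python3 -m handwheel '[[0,0,0,5.6,-1.2,0,-1],[0,0,0,5.6,-1.3,0,-1],[0,0,0,5.6,-1.3,0,-1],[0,0,-1.6,0,0,0,-1],[0,0,-1.6,0,0,0,-1]]'
python3 -m handwheel '[[0,0,-1.6,0,0,0,-1],[0,0,-1.6,0,0,0,-1],[0,0,-1.6,0,0,0,-1],[0,0,-1.6,0,0,0,-1],[0,0,-1.4,0,0,0,-1]]'
python3 -m handwheel '[[0,0,0,0,0,0,-1],[0,0,0,0,0,4,-1],[0,0,0,0,0,4,-1],[0,0,0,0,0,2,-1],[0,0,0,0,0,0,-1]]'
python3 - <<'E'
from h import *
go(553.5,-147.5,50,6)
E
```

```text
t: 40.8
tcp_pos: [550.3, -144.7, 202.0]
orientation: [-2.848, -1.317, 0.005]
ft_force: [0.2, -0.6, -1.7]
gripper_width: 63.5
grip_force: 67.3
t: 41.42
tcp_pos: [549.8, -145.6, 202.1]
orientation: [-2.093, -2.337, 0.003]
ft_force: [-0.6, 0.4, -2.5]
gripper_width: 63.4
grip_force: 67.3
t: 42.05
tcp_pos: [549.7, -145.5, 102.9]
orientation: [-2.1, -2.33, 0.003]
ft_force: [-0.8, -0.3, -1.8]
gripper_width: 63.3
grip_force: 67.3
t 42.05 tcp [ 549.7 -145.5  102.9] yaw 5.9 tilt [-0.004  0.002] q6 -0.49 | shift cm [-0.25  0.38  5.29]  turn z -0.01u
```

```bash
python3 -m handwheel '[[0,0,0,-0.1,0.15,2,-1],[0,0,0,0,0,2,-1],[0,0,0,0,0,0.5,-1],[0,0,0,0,0,0,-1],[0,0,0,0,0,0,-1]]'
python3 - <<'E'
from h import *
go(553.5,-147.5,50,6)
E
```

```text
t: 42.68
tcp_pos: [553.4, -147.2, 61.1]
orientation: [2.101, 2.334, 0.001]
ft_force: [-0.1, -1.1, -2.5]
gripper_width: 63.1
grip_force: 67.3
t 42.67 tcp [ 553.4 -147.2   61.1] yaw 6.0 tilt [ 0.001 -0.001] q6 -0.49 | shift cm [-0.03  0.01  1.11]  turn z -0.00u
```

```bash
python3 -m handwheel '[[0,0,0,0,0,0.4,-1],[0,0,0,0,0,0.4,-1],[0,0,0,0,0,0.3,-1],[0,0,0,0,0,0,-1],[0,0,0,0,0,0,-1]]'
python3 -m handwheel '[[0,0,0,-0.3,0,0,-1],[0,0,0,-0.3,0,0,-1],[0,0,0,-0.2,0,0,-1],[0,0,0,0,0,0,-1],[0,0,0,0,0,0,-1]]'
```

```text
t: 43.3
tcp_pos: [552.9, -147.0, 49.9]
orientation: [2.102, 2.335, -0.0]
ft_force: [-3.7, 0.7, 3.7]
gripper_width: 63.3
grip_force: 67.6
t: 43.92
tcp_pos: [554.2, -152.8, 49.9]
orientation: [-2.1, -2.334, -0.006]
ft_force: [-3.0, 12.5, 7.5]
gripper_width: 63.8
grip_force: 68.4
```

```bash
python3 -m handwheel '[[0,0,0,0.2,0,-0.1,-1],[0,0,0,0,0,0,-1],[0,0,0,0,0,0,0.8],[0,0,0,0,0,0,1],[0,0,0,0,0,0,1]]'
python3 -m handwheel '[[0,0,0,0,0,0,1],[0,0,0,0,0,-5,1],[0,0,0,0,0,-5,1],[0,0,0,0,0,-5,0],[0,0,0,0,0,-3,-0.2]]'
python3 -m handwheel '[[0,0,0,5,0,0,-0.2],[0,0,0,5,0,0,-0.2],[0,0,0,5,0,0,-0.2],[0,0,1.6,0,0,0,-0.2],[0,0,1.6,0,0,0,-0.2]]'
python3 -m handwheel '[[0,0,1.6,0,0,0,-0.2],[0,0,1.6,0,0,0,-0.2],[0,0,1.6,0,0,0,-0.2],[0,0,1.6,0,0,0,-0.2],[0,0,1.6,0,0,0,-0.2]]'
python3 -m handwheel '[[0,0,1.6,0,0,0,-0.2],[0,0,1.6,0,0,0,-0.2],[0,0,0.6,0,0,0,-0.2],[0,0,0,0,0,0,-0.2],[0,0,0,0,0,0,-0.2]]'
python3 - <<'E'
from h import *
c=cams.calibration("wrist");p,P=cloud("wrist",c=c);bands([(78,88),(92,100),(107,120)],P,p,100,(300,640,-360,160))
cv2.imwrite("pics/w3.png",p[:,:,::-1])
go(539.6,-3.6,86,95.9)
E
```

```text
t: 44.55
tcp_pos: [553.4, -153.3, 50.3]
orientation: [2.102, 2.334, -0.0]
ft_force: [-0.3, -0.3, -0.5]
gripper_width: 85.7
grip_force: 0.0
t: 45.18
tcp_pos: [554.4, -153.4, 234.0]
orientation: [2.099, 2.331, 0.002]
ft_force: [-0.1, 0.1, -0.9]
gripper_width: 51.6
grip_force: 0.0
t: 45.8
tcp_pos: [537.6, -3.0, 230.4]
orientation: [2.466, 1.946, -0.0]
ft_force: [0.6, 0.3, 0.1]
gripper_width: 34.2
grip_force: 0.0
t: 46.42
tcp_pos: [537.7, -3.8, 230.3]
orientation: [3.045, 0.773, -0.0]
ft_force: [-0.6, 0.6, -0.2]
gripper_width: 34.2
grip_force: 0.0
t: 47.05
tcp_pos: [537.7, -3.8, 230.3]
orientation: [3.137, 0.166, -0.0]
ft_force: [-0.1, -0.4, 0.6]
gripper_width: 34.3
grip_force: 0.0
(78, 88) [300. 179.] 795 [544.6 -51.8  67.8  12.6   5.7] 82.0 [139 123  86]
(78, 88) [374. 181.] 232 [ 554.4 -132.2   69.2   21.7  -13.7] 83.0 [93 93 98]
(78, 88) [130. 265.] 226 [412.9 132.   44.7  21.9 -39. ] 84.0 [ 86  54 108]
(92, 100) [425. 185.] 5715 [ 557.9 -198.9  138.    65.8  -83.6] 96.0 [104 107 108]
(107, 120) [491. 189.] 1311 [ 567.4 -284.2   63.4   46.1    6.2] 111.0 [107  75  41]
(107, 120) [252. 186.] 653 [539.5  -3.8  39.5  12.8   5.7] 114.0 [114  80  43]
t 47.1 tcp [537.7  -3.8 230.3] yaw -84.0 tilt [-0. -0.] q6 1.32 | shift cm [ 0.19 -0.   14.43]  turn z 0.02u
```

View pics/w3.png

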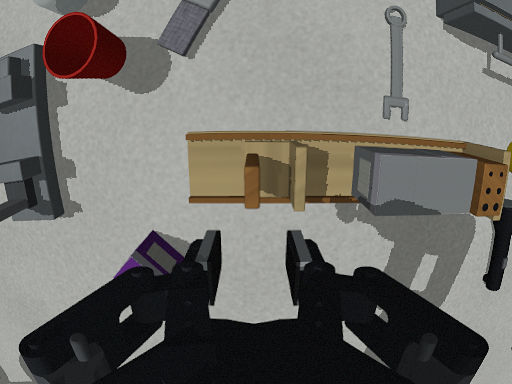

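Wrist view: the row of block and tins at (365–505,180) is continuous, with the stop plate at (300,175) and the post at (252,180). The stop has about 73 mm to go.

```bash
python3 -m handwheel '[[0,0,0,0.2,0,4,-0.2],[0,0,0,0,0,4,-0.2],[0,0,0,0,0,4,-0.2],[0,0,0,0,0,2.4,-0.2],[0,0,0,0,0,0,-0.2]]' 50
python3 -m handwheel '[[0,0,0,0,0,0,-1],[0,0,0,0,0,0,-1],[0,0,0,0,0,0,-1],[0,0,0,0,0,0,-1],[0,0,0,0,0,0,-1]]'
python3 -m handwheel '[[0,0,0,0,1.5,0,-1],[0,0,0,0,1.5,0,-1],[0,0,0,0,1.5,0,-1],[0,0,0,0,1.5,0,-1],[0,0,0,0,0.7,0,-1]]'
python3 -m handwheel '[[0,0,0,0,0,0,-1],[0,0,0,0,0,0,-1],[0,0,0,0,0,0,-1],[0,0,0,0,0,0,-1],[0,0,0,0,0,0,-1]]'
```

```text
t: 47.72
tcp_pos: [537.8, -3.3, 83.8]
orientation: [-3.136, -0.165, 0.008]
ft_force: [0.2, -0.1, 0.8]
gripper_width: 34.1
grip_force: 0.0
t: 48.35
tcp_pos: [540.7, -3.5, 87.9]
orientation: [3.137, 0.165, 0.003]
ft_force: [-1.4, 2.6, 4.8]
gripper_width: 13.1
grip_force: 51.8
t: 48.98
tcp_pos: [547.9, -70.3, 87.9]
orientation: [-3.137, -0.164, -0.004]
ft_force: [-0.3, 5.0, 6.0]
gripper_width: 13.3
grip_force: 51.9
t: 49.6
tcp_pos: [547.9, -71.0, 87.9]
orientation: [3.135, 0.165, 0.004]
ft_force: [-0.6, -1.3, 5.3]
gripper_width: 13.4
grip_force: 51.8
```

Moved 68 mm, about 5 mm to go. I'll take it in small steps and watch the force.

```bash
python3 -m handwheel '[[0,0,0,0,0.2,0,-1],[0,0,0,0,0.2,0,-1],[0,0,0,0,0,0,-1],[0,0,0,0,0,0,-1],[0,0,0,0,0,0,-1]]'
python3 -m handwheel '[[0,0,0,0,0.15,0,-1],[0,0,0,0,0.15,0,-1],[0,0,0,0,0,0,-1],[0,0,0,0,0,0,-1],[0,0,0,0,0,0,-1]]'
python3 -m handwheel '[[0,0,0,0,0.1,0,-1],[0,0,0,0,0.1,0,-1],[0,0,0,0,0,0,-1],[0,0,0,0,0,0,-1],[0,0,0,0,0,0,-1]]'
```

```text
t: 50.22
tcp_pos: [548.3, -74.0, 87.9]
orientation: [-3.137, -0.165, -0.004]
ft_force: [-0.2, 2.5, 5.7]
gripper_width: 12.9
grip_force: 51.9
t: 50.85
tcp_pos: [548.4, -75.6, 87.9]
orientation: [-3.134, -0.165, -0.003]
ft_force: [-1.8, 8.5, 7.7]
gripper_width: 13.1
grip_force: 52.1
t: 51.48
tcp_pos: [548.4, -75.6, 87.9]
orientation: [-3.131, -0.165, -0.003]
ft_force: [-2.9, 14.6, 8.9]
gripper_width: 13.3
grip_force: 52.4
```

```bash
python3 -m handwheel '[[0,0,0,0,0.15,0,-1],[0,0,0,0,0,0,-1],[0,0,0,0,0,0,-1],[0,0,0,0,-0.2,0,-1],[0,0,0,0,0,0,-1]]'
python3 -m handwheel '[[0,0,0,0,0,0,-0.2],[0,0,0,0,0,0,-0.2],[0,0,0,0,0,0,-0.2],[0,0,0,0,0,-5,-0.2],[0,0,0,0,0,-5,-0.2]]'
python3 -m handwheel '[[0,0,0,0,0,-5,-0.2],[0,0,0,0,0,0,-0.2],[0,0,0,0,0,0,-0.2],[0,0,0,0,0,0,-0.2],[0,0,0,0,0,0,-0.2]]'
python3 - <<'E'
from h import *
c=cams.calibration("wrist");p,P=cloud("wrist",c=c);bands([(78,88),(92,100),(107,120)],P,p,100,(300,640,-360,160))
cv2.imwrite("pics/w4.png",p[:,:,::-1])
go(467,331,230,9.3)
E
```

```text
t: 52.1
tcp_pos: [548.4, -75.6, 87.9]
orientation: [-3.132, -0.165, -0.003]
ft_force: [-2.4, 12.9, 7.9]
gripper_width: 12.8
grip_force: 52.3
t: 52.72
tcp_pos: [546.9, -78.9, 186.4]
orientation: [-3.137, -0.163, 0.003]
ft_force: [1.0, -0.5, -0.0]
gripper_width: 34.6
grip_force: 0.0
t: 53.35
tcp_pos: [546.9, -78.5, 234.5]
orientation: [-3.136, -0.164, 0.005]
ft_force: [-0.2, 0.4, -0.1]
gripper_width: 33.9
grip_force: 0.0
(78, 88) [445. 152.] 115 [ 602.6 -291.1   53.3   13.5  -63.5] 82.0 [85 71 46]
(78, 88) [298. 178.] 836 [ 552.2 -125.3   68.9   13.2    4.9] 82.0 [138 123  90]
(78, 88) [ 88. 272.] 1001 [402.2 119.6  54.3  47.2  51.2] 84.0 [ 87  47 113]
(92, 100) [364. 184.] 7321 [ 558.3 -204.8  148.6   66.7  -83.6] 96.0 [104 107 108]
(107, 120) [443. 188.] 1844 [ 566.9 -284.2   64.6   44.8    5.7] 111.0 [103  73  39]
(107, 120) [251. 186.] 672 [546.8 -77.1  40.4  13.8   6.2] 114.0 [116  83  46]
t 53.4 tcp [547.  -78.5 234.8] yaw -84.0 tilt [-0.002  0.001] q6 1.19 | shift cm [ -3.68 -41.56   0.52]  turn z 14.45u
```

View pics/w4.png

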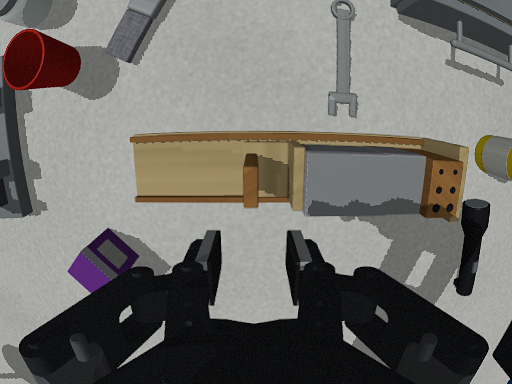

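The row is snug: plate to block is 159.6 mm, 160 expected. Now the vise.

```bash
python3 -m handwheel '[[0,0,0,-0.5,-5.8,0,-0.2],[0,0,0,-0.5,-6,0,-0.2],[0,0,0,-0.5,-6,0,-0.2],[0,0,0,-0.5,-6,0,-0.2],[0,0,0,-0.5,-6,0,-0.2]]'
python3 -m handwheel '[[0,0,0,-0.6,-6,0,-0.2],[0,0,0,-0.6,-5.8,0,-0.2],[0,0,-1.55,0,0,0,-0.2],[0,0,-1.55,0,0,0,-0.2],[0,0,-1.55,0,0,0,-0.2]]'
python3 -m handwheel '[[0,0,-1.55,0,0,0,-0.2],[0,0,-1.55,0,0,0,-0.2],[0,0,-1.55,0,0,0,-0.2],[0,0,-1.55,0,0,0,-0.2],[0,0,-1.55,0,0,0,-0.2]]'
python3 -m handwheel '[[0,0,-1.55,0,0,0,-0.2],[0,0,-1.6,0,0,0,-0.2],[0,0,0,0,0,0,-0.2],[0,0,0,0,0,0,-0.2],[0,0,0,0,0,0,-0.2]]'
python3 - <<'E'
from h import *
c=cams.calibration("wrist");bands([(66,85),(107,120)],*cloud("wrist",c=c)[::-1],100,(350,700,200,450))
go(467,331,81,9.3)
E
```

```text
t: 54.02
tcp_pos: [490.8, 216.9, 235.9]
orientation: [3.137, 0.164, -0.0]
ft_force: [1.0, -0.0, -0.7]
gripper_width: 33.8
grip_force: 0.0
t: 54.65
tcp_pos: [466.9, 331.5, 235.5]
orientation: [3.002, 0.925, -0.002]
ft_force: [0.4, 0.4, 0.4]
gripper_width: 34.0
grip_force: 0.0
t: 55.28
tcp_pos: [467.1, 331.1, 235.6]
orientation: [-2.394, -2.034, 0.002]
ft_force: [0.2, -0.6, -0.7]
gripper_width: 34.4
grip_force: 0.0
t: 55.9
tcp_pos: [467.3, 331.2, 236.2]
orientation: [-2.036, -2.393, 0.0]
ft_force: [0.0, -0.4, -0.3]
gripper_width: 34.1
grip_force: 0.0
(66, 85) [299. 174.] 2033 [514.7 340.   90.   26.9 -80. ] 74.0 [ 99 104 106]
(66, 85) [392. 176.] 2171 [623.3 358.7  89.8  35.  -80. ] 74.0 [92 97 99]
(66, 85) [395. 272.] 130 [669.7 241.   36.8   7.1   1.4] 75.0 [83 11  9]
(107, 120) [253. 185.] 653 [466.  331.2  40.7  13.8 -80.5] 114.0 [108 112 113]
t 55.95 tcp [467.3 331.2 236.2] yaw 9.2 tilt [-0. -0.] q6 0.33 | shift cm [-1.000e-02 -4.000e-02  1.552e+01]  turn z -0.01u
```

```bash
python3 -m handwheel '[[0,0,0,0,-0.1,4,-0.2],[0,0,0,0,0,4,-0.2],[0,0,0,0,0,4,-0.2],[0,0,0,0,0,3.4,-0.2],[0,0,0,0,0,0,-0.2]]' 50
python3 -m handwheel '[[0,0,0,0,0,0,-1],[0,0,0,0,0,0,-1],[0,0,0,0,0,0,-1],[0,0,0,0,0,0,-1],[0,0,0,0,0,0,-1]]'
python3 -m handwheel '[[0,0,0,0,1.5,0,-1],[0,0,0,0,1.5,0,-1],[0,0,0,0,1.5,0,-1],[0,0,0,0,1.5,0,-1],[0,0,0,0,0.8,0,-1]]'
python3 -m handwheel '[[0,0,0,0,0.2,0,-1],[0,0,0,0,0,0,-1],[0,0,0,0,0,0,-1],[0,0,0,0,0,0,-1],[0,0,0,0,0,0,-1]]'
python3 -m handwheel '[[0,0,0,0,0.2,0,-1],[0,0,0,0,0.15,0,-1],[0,0,0,0,0,0,-1],[0,0,0,0,0,0,-1],[0,0,0,0,0,0,-1]]'
```

```text
t: 56.58
tcp_pos: [464.0, 329.8, 78.9]
orientation: [-2.033, -2.392, 0.01]
ft_force: [-0.2, 0.7, -0.1]
gripper_width: 34.2
grip_force: 0.0
t: 57.2
tcp_pos: [467.4, 331.6, 84.3]
orientation: [2.033, 2.394, 0.004]
ft_force: [-1.3, -1.0, 5.2]
gripper_width: 13.3
grip_force: 52.6
t: 57.82
tcp_pos: [534.1, 343.0, 84.3]
orientation: [-2.033, -2.394, -0.002]
ft_force: [-5.4, 0.6, 7.8]
gripper_width: 12.9
grip_force: 52.9
t: 58.45
tcp_pos: [536.2, 343.3, 84.3]
orientation: [2.034, 2.394, 0.004]
ft_force: [-1.8, -0.1, 5.6]
gripper_width: 13.7
grip_force: 52.5
t: 59.08
tcp_pos: [539.2, 343.8, 84.3]
orientation: [-2.033, -2.394, -0.003]
ft_force: [-4.2, 0.5, 5.9]
gripper_width: 13.5
grip_force: 52.7
```

```bash
python3 -m handwheel '[[0,0,0,0,0.15,0,-1],[0,0,0,0,0.1,0,-1],[0,0,0,0,0,0,-1],[0,0,0,0,0,0,-1],[0,0,0,0,0,0,-1]]'
python3 -m handwheel '[[0,0,0,0,0.1,0,-1],[0,0,0,0,0.1,0,-1],[0,0,0,0,0,0,-1],[0,0,0,0,0,0,-1],[0,0,0,0,0,0,-1]]'
python3 -m handwheel '[[0,0,0,0,0.1,0,-1],[0,0,0,0,0.1,0,-1],[0,0,0,0,0,0,-1],[0,0,0,0,0,0,-1],[0,0,0,0,0,0,-1]]'
```

```text
t: 59.7
tcp_pos: [541.3, 344.2, 84.2]
orientation: [-2.033, -2.394, -0.002]
ft_force: [-5.5, 0.3, 7.9]
gripper_width: 13.0
grip_force: 52.8
t: 60.32
tcp_pos: [541.3, 344.2, 84.3]
orientation: [-2.031, -2.392, 0.005]
ft_force: [-13.8, -2.0, 12.5]
gripper_width: 13.1
grip_force: 53.4
t: 60.95
tcp_pos: [541.2, 344.1, 84.2]
orientation: [-2.029, -2.391, 0.012]
ft_force: [-21.8, -5.5, 17.8]
gripper_width: 13.3
grip_force: 54.3
```

Jaw is at its closed end. I'll relieve the force, release, lift, and do a final check.

```bash
python3 -m handwheel '[[0,0,0,0,-0.35,0,-1],[0,0,0,0,0,0,-1],[0,0,0,0,0,0,-0.2],[0,0,0,0,0,0,-0.2],[0,0,0,0,0,0,-0.2]]'
python3 -m handwheel '[[0,0,0,0,0,-3,-0.2],[0,0,0,0,0,-5,-0.2],[0,0,0,0,0,-5,-0.2],[0,0,0,0,0,-5,-0.2],[0,0,0,0,0,0,-0.2]]'
python3 -m handwheel '[[0,0,0,0,-4,0,-0.2],[0,0,0,0,-4,0,-0.2],[0,0,0,0,0,0,-0.2],[0,0,0,0,0,0,-0.2],[0,0,0,0,0,0,-0.2]]'
python3 - <<'E'
from h import *
c=cams.calibration("wrist");bands([(66,85),(107,120)],*cloud("wrist",c=c)[::-1],100,(350,700,200,450))
p,P=cloud("side");bands([(76,88),(90,99),(106,120)],P,p,60,(300,700,-360,160))
cv2.imwrite("pics/side1.png",p[:,:,::-1])
E
```

```text
t: 61.58
tcp_pos: [542.0, 343.3, 82.0]
orientation: [-2.034, -2.394, 0.0]
ft_force: [0.3, -0.2, 0.4]
gripper_width: 33.9
grip_force: 0.0
t: 62.2
tcp_pos: [544.4, 344.5, 269.0]
orientation: [2.031, 2.391, 0.016]
ft_force: [1.2, 0.3, -0.2]
gripper_width: 34.4
grip_force: 0.0
t: 62.82
tcp_pos: [463.7, 330.5, 261.9]
orientation: [-2.035, -2.394, 0.0]
ft_force: [-1.1, 0.0, 0.2]
gripper_width: 33.9
grip_force: 0.0
(66, 85) [374. 171.] 3520 [608.4 355.5  90.9  66.9 -80.5] 74.0 [ 92  98 100]
(66, 85) [317. 170.] 130 [534.1 345.1  40.5  12.   82.9] 76.0 [60 62 63]
(66, 85) [385. 263.] 166 [661.  238.7  40.1   8.2  18. ] 75.0 [79 10  7]
(107, 120) [329. 179.] 550 [540.2 344.1  39.3  15.3 -78.8] 114.0 [103 106 107]
(76, 88) [184. 209.] 270 [396.7 115.9  68.   47.1  51.5] 84.0 [78 65 89]
(76, 88) [277. 274.] 129 [ 526.3 -211.2  179.7    5.5  -84.8] 83.0 [92 88 84]
(76, 88) [313. 299.] 102 [ 571.1 -319.3   92.    13.    -0.9] 81.0 [90 81 63]
(90, 99) [282. 260.] 1055 [ 557.9 -215.7  172.7   66.3  -84.4] 96.0 [132 135 135]
(90, 99) [312. 296.] 85 [ 569.6 -320.1   89.    16.4   -3.8] 95.0 [89 80 62]
(106, 120) [258. 226.] 83 [545.6 -76.8  39.6  14.7   3.1] 113.0 [110  85  60]
(106, 120) [305. 280.] 465 [ 565.3 -284.    64.5   45.1    5.6] 111.0 [124  93  63]
```

View pics/side1.png

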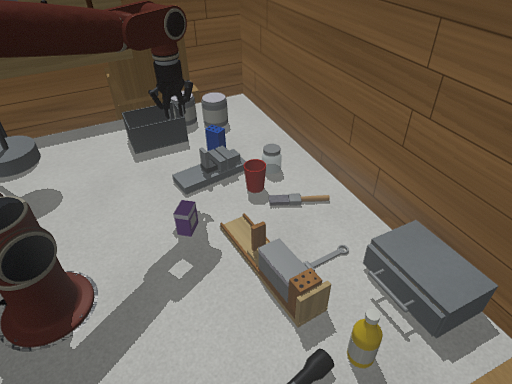

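The side view shows the row snug in the rack at (260–325,250–310), the vise closed at (220,165), and the rest of the shelf undisturbed. No other tins are visible.

```bash
python3 -c "
from bench import env
print(env.hand_in())"
```

```text
the job is handed in; nothing more can be done
None
```

I handed the job in at about 63 s of robot time. The block stands flat against the rack's end wall with the three tins in a row beside it and the stop pushed snug. The empty vise is closed, and the final side view shows the rest of the shelf undisturbed.

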